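# Clasp down the lid of an insulated food box

### The arm

A 6-joint arm with a two-finger parallel gripper is mounted at the origin on the work surface. World frame = base frame: x ahead of the robot, y to its left, z up, the work surface at z = 0. Lengths are in m, angles in rad, forces in N, time in s.
With the tool pointing down it reaches from about 0.3 to 0.875 m from the base axis. Payload 6.4 kg.
Tool frame: the origin (TCP) lies midway between the tips of the shut fingers; the grasp point (between the pads) lies 19 mm behind it; x points along the fingers, y is the direction in which the jaws open and shut, and the axes are right-handed (so a half turn about x gives the same grasp; the last joint's range is limited). The gripper opens to 85 mm and grips with 20 to 120 N. Pads are 22 mm wide; open, the fingers measure 114 mm over their backs; the gripper's body (76 mm by 85 mm) begins 54 mm behind the grasp point. The pads swing forward as they close: fully open they stand 13 mm farther back than shut.
Start: joints at [1.103, 0.181, 1.607, -0, 1.354, -0.206], TCP at [0.149, 0.555, 0.231] pointing down, gripper open.
Joint ranges: [-2.99, 2.99], [-0.89, 2.07], [0.3, 2.58], [-1.14, 4.28], [0, 2.63], [-3.12, 3.12]. Speed limits (rad/s): [2.57, 2.57, 3.01, 3.14, 3.14, 3.14].

### API

Orientations are given as a unit quaternion [w, x, y, z].
In Python, from bench import ctrl gives the robot as it stands.
- The arm moves only by the tool step_arm, never from a script. Its argument "motion" is a list of rows, each a list of 7 numbers: the shift along the tool's x, y, z in mm, then the turn, a rotation vector about the tool's x, y, z in degrees, then the closure in counts, from 0 (fully open) to 255 (shut). In form: [[tx, ty, tz, rx, ry, rz, hand], ...]. A call has 1 to 10 rows; each row is the pose to reach, as a shift and turn from the pose commanded when the call began, along the tool's axes at that moment; what a row does not reach only later rows make up. A row lasts 1/8 s, in which the tool goes at most 62.5 mm and 10.7 degrees, less where a joint would pass 70% of its speed; a pose out of reach is approached as far as the arm can. A call with a gripper value outside its range is refused whole. The fingers move at their own pace and stop on an object; the grip force is fixed at half the most. Time passes only in rows, so rows that repeat a pose let the fingers close. It gives the time, the measured TCP pose, the force and the opening at its end, in the units of the state.
- ctrl.get_obs(): the state, without advancing time (a new reading comes with each control period).
- ctrl.camera(name): name is "scene" or "top"; returns (picture, depth): 420x560x3 uint8, red, green, blue; 420x560 float32, m along the optical axis (not along the pixel's ray), 0 where there is no reading.
- ctrl.camera_info(name): a dict with "fx", "fy", "cx", "cy" (pixels), "T" (4x4, takes a point from camera to world coordinates). Camera axes: x right, y down, z forward; pixel columns grow to the right and rows downward; lengths in m; the calibration is good to about 2 mm. A picture is of the moment at which its call begins. camera_info takes no time and is no camera call.
- ctrl.hand_in(): hands the job in, once; it reports no verdict.
The state is a dict: "time_s": time; "q": joint angles; "dq": joint speeds; "joint_efforts": joint torques, N m; "eef_pos": TCP position; "eef_rot": TCP orientation; "wrist_force": force on the tool from outside, world axes, zero at the start; "torque": the same for the moment, N m; "opening": opening from 0.0 (shut) to 1.0 (fully open).
Only numpy, scipy, OpenCV 4.12 (cv2) and the standard library are available. Lean on these libraries where they do the work, as an engineer would, in place of code of your own. Each camera call takes 0.05 s, during which the arm holds its last target. There are 200 camera calls.

### The job

The insulated food box is packed and its lid is on, but the clasp in the middle of each long side is still open, its lever sticking out from the box. Push each of the two levers down and in past its dead point so that it snaps shut flat against the side of the box. Only push, and gently; pinch or lift nothing, and leave the things lying on the lid and standing right beside the box undisturbed.

Things in the scene. Friction and masses are not known exactly. Their poses are not given: they have to be found in the camera images.
- food_box: Stainless insulated food box, lid on, 395 mm long (its x), 335 mm wide (its y), 200 mm high, standing firm on the table. Origin: centre of its underside; z up; +y is the left side as the robot sees it (turned by up to 0.34 rad). A draw clasp sits in the middle of each long side (own x = 0, y = +-168 mm). A 42 mm wide vent plug stands 11 mm proud of the lid.
- clasp_left (a joint): Lever of the clasp on the box's +y side; grows as it is pushed down. 0 rad: standing out from the side, 0.18 rad above level; 0.18: level; 1.75: shut, hanging straight down along the side. Starts open (-0.15 to 0.15). Pushed, it stiffens (up to 9 N at its pad) until the dead point near 1.12; beyond that it snaps to 1.75 and stays; let go before it, it springs back to about 0.15.
- clasp_right (a joint): The same for the clasp on the -y side.
- clasp_left_pivot (a point): Hinge axis of the left lever, on the box: 18 mm out from the side wall, 135 mm above the table; the axis runs along the box's x.
- clasp_right_pivot (a point): The same for the right lever.
- clasp_left_pad (a point): Where to push the left lever: middle of its outer face (upper face while it stands out), 78 mm from the hinge axis along the lever and 8 mm off it, square to the lever. The lever is a black-coated steel strip 30 mm wide, 4 mm thick, 97 mm long from the axis, its end a 9 mm roll. The point moves with the lever.
- clasp_right_pad (a point): The same for the right lever.
- thermometer: Bystander: probe thermometer, white handle with steel probe, 187 mm long, 16 mm high, lying on the lid.
- shaker: Bystander: metal shaker, 52 mm wide, 87 mm high, on the table beside the box's left side, nearer the robot than the clasp.
- oil_bottle: Bystander: amber oil bottle, 60 mm wide, 190 mm high, beside the box's left side, beyond the clasp.
- spice_jar: Bystander: pale plastic jar, 64 mm wide, 100 mm high, beside the box's right side, beyond the clasp.
- timer: Bystander: round kitchen timer, 68 mm wide, 42 mm high, beside the box's right side, nearer the robot than the clasp.

How it is judged:
By the outcome, as a careful person would: the job done as asked, in the order asked, and still so for the second after the job is handed in, with the robot touching nothing.
It also fails if it takes over 56 s, if anything falls off the work surface, if the arm or the gripper's body presses on something with over 40 N, if the wrist force passes 120 N, or if a joint passes its speed limit or range.

## Working session

There is one attempt and no reset: what is moved stays moved. The work goes in short steps, Python scripts to look and compute and a tool call to move; the robot and the scene stay as the last step left them, time stands still between calls to the robot, and variables do not carry over. Pictures are saved under pics/ and viewed, about 8 in all and at most 12, crops included, and the job is handed in when it is done.

Besides the shell and the picture viewer there is one more tool, called as a command line: name --pt "numbers of a row" for each row, then --argument value for the rest. step_arm: Moves the arm, as the interface text tells. Its arguments: {"type":"object","properties":{"motion":{"type":"array","items":{"type":"array","items":{"type":"number"}}}},"required":["motion"]}

```bash
mkdir -p pics; python3 - <<'E'
from bench import ctrl
import cv2,numpy as np
np.set_printoptions(precision=4,suppress=True)
for n in("scene","top"):
    p,d=ctrl.camera(n); np.savez(f'{n}.npz',p=p,d=d); cv2.imwrite(f'pics/{n}1.png',p[:,:,::-1]); i=ctrl.camera_info(n); print(n,i['fx'],i['cx'],i['cy'],i['T'])
o=ctrl.get_obs()
for k in o: print(k,o[k])
E
```

```text
scene 496.8550160195526 281.2706294700033 213.35679517073353 [[-0.489  -0.8003  0.3469  0.1399]
 [-0.8723  0.4477 -0.1969  0.2207]
 [ 0.0023 -0.3989 -0.917   1.1409]
 [ 0.      0.      0.      1.    ]]
top 417.5699475420081 282.4919497835524 200.64167672944438 [[-0.0041 -0.9955  0.0945  0.4393]
 [-1.      0.004  -0.002   0.0124]
 [ 0.0016 -0.0945 -0.9955  0.9717]
 [ 0.      0.      0.      1.    ]]
time_s 0.1
q [ 1.1027  0.1815  1.6079  0.      1.3538 -0.2063]
dq [ 0.0015 -0.0008 -0.0016 -0.0014 -0.0004 -0.0008]
joint_efforts [  0.0004 -44.5881 -35.2239  -0.0003   0.0041  -0.    ]
eef_pos [0.1486 0.555  0.2305]
eef_rot [ 0.7009  0.0918  0.7012 -0.0928]
wrist_force [ 0.1565 -0.0117 -0.2261]
torque [-0.0134 -0.0054  0.008 ]
opening 0.9967428527292305
```

View pics/scene1.png

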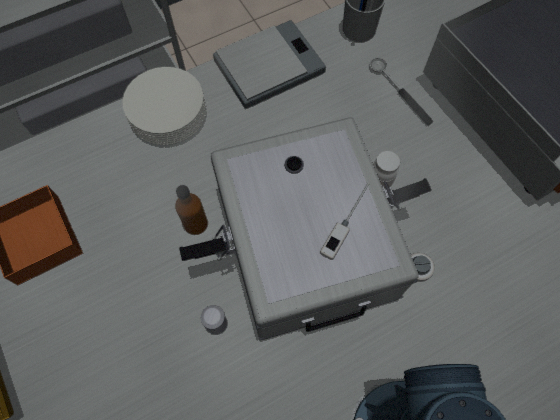

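View pics/top1.png

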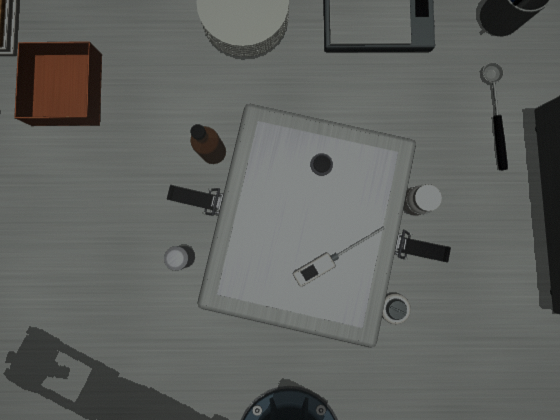

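The top view shows the left lever at about (168–215, 195), the right at (405–450, 247), and the box yawed slightly clockwise. The bottle, shaker, jar and timer flank the levers. Next I measure points in both views.

```bash
cat > h.py <<'E'
from bench import ctrl
import cv2,numpy as np
np.set_printoptions(precision=4,suppress=True)
def cloud(n,d):
    i=ctrl.camera_info(n); v,u=np.mgrid[:d.shape[0],:d.shape[1]]
    c=np.stack([(u-i['cx'])/i['fx']*d,(v-i['cy'])/i['fy']*d,d],-1)
    P=c@i['T'][:3,:3].T+i['T'][:3,3]; P[d==0]=np.nan; return P
E
python3 - <<'E'
from h import *
for n,bx in(("top",dict(L=(160,222,178,218),R=(396,458,230,268))),("scene",dict(L=(175,228,232,264),R=(392,436,174,206)))):
    z=np.load(n+'.npz');p,d=z['p'],z['d'];P=cloud(n,d)
    m=(np.abs(P[...,2]-.2)<.008)
    k,l,s,c=cv2.connectedComponentsWithStats(m.astype(np.uint8)); j=1+np.argmax(s[1:,4]); m=l==j
    xy=P[m][:,:2]; r=cv2.minAreaRect((xy*1000).astype(np.float32)); print(n,'lid',r,np.nanmedian(P[m][:,2]))
    a=r[2]; 
    a=[a+90*k for k in range(-3,3) if abs(a+90*k)<=45][0]; a=np.radians(a); c0=np.array(r[0])/1000
    R=np.array([[np.cos(a),-np.sin(a)],[np.sin(a),np.cos(a)]]); print('yaw',a)
    B=P.copy(); B[...,:2]=(P[...,:2]-c0)@R
    for s,(u0,u1,v0,v1) in bx.items():
        S=np.zeros(d.shape,bool);S[v0:v1,u0:u1]=1
        q=S&(p.max(2)<60)&(B[...,2]>.05)&(abs(B[...,0])<.03)&(abs(B[...,1])>.185)
        b=B[q]; f=np.polyfit(abs(b[:,1]),b[:,2],1) if len(b)>5 else 0
        print(s,len(b),'x med,min,max',np.median(b[:,0]),b[:,0].min(),b[:,0].max(),'y',b[:,1].min(),b[:,1].max(),'z',np.percentile(b[:,2],[2,50,98]),'slope',f)
    # bystanders: clusters above table near the box, and things on lid
    for nm,q in(('near',(B[...,2]>.02)&(abs(B[...,1])>.182)&(abs(B[...,1])<.32)&(abs(B[...,0])<.24)),('lid',(B[...,2]>.205)&(abs(B[...,1])<.17)&(abs(B[...,0])<.2))):
        k,l,st,c=cv2.connectedComponentsWithStats(q.astype(np.uint8))
        for j in range(1,k):
            if st[j,4]>25: b=B[l==j]; print(nm,st[j,4],'lo',b.min(0),'hi',b.max(0))
E
```

```text
top lid ((473.29766845703125, -36.98246765136719), (339.5386962890625, 394.66534423828125), 77.0629653930664) 0.20235094408298454
yaw -0.22579384933544164
L 717 x med,min,max -0.00038907680988692285 -0.026607207691604694 0.025779081655650446 y 0.1850394182438474 0.2807298653354567 z [0.1399 0.1478 0.1586] slope [0.0682 0.1323]
R 748 x med,min,max -0.00016957441459842772 -0.026888482663399067 0.025001102075431127 y -0.2779112519436775 -0.185833960031424 z [0.1383 0.1559 0.1697] slope [0.2308 0.1018]
near 962 lo [0.0933 0.2132 0.021 ] hi [0.152  0.2726 0.1954]
near 774 lo [-0.0266  0.1821  0.1262] hi [0.0264 0.2811 0.1885]
near 918 lo [ 0.0786 -0.2656  0.0202] hi [ 0.1383 -0.2057  0.1063]
near 791 lo [-0.0269 -0.2779  0.1289] hi [ 0.0264 -0.1822  0.1898]
near 576 lo [-0.1545  0.2261  0.02  ] hi [-0.1039  0.2773  0.0916]
near 651 lo [-0.169 -0.273  0.02 ] hi [-0.1033 -0.212   0.0472]
lid 367 lo [ 0.0894 -0.0206  0.205 ] hi [0.1309 0.0203 0.2163]
lid 896 lo [-0.1162 -0.1364  0.2051] hi [0.0199 0.0085 0.2215]
scene lid ((473.6848449707031, -34.727996826171875), (339.5818176269531, 395.439
[... 178 characters left out ...]
0447 0.2801278461286931 z [0.1332 0.1466 0.1567] slope [0.0793 0.1285]
R 465 x med,min,max -0.0012538446298506522 -0.026071582746722072 0.02267329654643562 y -0.27541273408461237 -0.18639320407445553 z [0.146  0.1558 0.1689] slope [0.2139 0.1051]
near 1295 lo [-0.0273 -0.2798  0.0226] hi [ 0.1392 -0.1821  0.189 ]
near 1031 lo [0.0927 0.2134 0.0202] hi [0.1501 0.2725 0.1953]
near 786 lo [-0.0267  0.182   0.1237] hi [0.0267 0.2801 0.1878]
near 406 lo [-0.1677 -0.2719  0.02  ] hi [-0.1049 -0.2227  0.0463]
near 569 lo [-0.1547  0.2256  0.0207] hi [-0.1032  0.2766  0.0911]
lid 215 lo [ 0.0893 -0.021   0.205 ] hi [0.1307 0.0199 0.2166]
lid 672 lo [-0.1164 -0.1355  0.205 ] hi [0.0223 0.0089 0.2215]
```

```bash
cat >> h.py <<'E'
from scipy.spatial.transform import Rotation as Ro
C=np.array([.4735,-.0360,0]); RB=Ro.from_euler('z',-.2245).as_matrix()
def target(side,out,z,tilt,bx=0,flip=1):
    t=np.radians(tilt); x=np.array([0,-side*np.sin(t),-np.cos(t)]); y=np.array([flip,0,0.])
    return C+RB@[bx,side*out,z], RB@np.stack([x,y,np.cross(x,y)],1)
def pad(a,r=.078,off=.008): return .186+r*np.cos(a)+off*np.sin(a), .135-r*np.sin(a)+off*np.cos(a)
def rel(tg,o=None):
    o=o or ctrl.get_obs(); w,x,y,z=o['eef_rot']; R=Ro.from_quat([x,y,z,w]).as_matrix()
    return np.r_[1000*R.T@(tg[0]-o['eef_pos']), np.degrees(Ro.from_matrix(R.T@tg[1]).as_rotvec())].round(1)
E
python3 - <<'E'
from h import *
o=ctrl.get_obs(); w,x,y,z=o['eef_rot']; print(Ro.from_quat([x,y,z,w]).as_matrix())
for f in(1,-1):
  for s in (1,-1): t=target(s,.275,.26,20,0,f);print(f,s,t[0],rel(t))
E
```

```text
[[-0.0007  0.2588  0.9659]
 [-0.0014  0.9659 -0.2588]
 [-1.     -0.0016 -0.0003]]
1 1 [0.5347 0.2321 0.26  ] [ -29.4 -212.   456.5   86.9  -15.9  -15.2]
1 -1 [ 0.4123 -0.3041  0.26  ] [ -28.5 -761.6  477.1   86.9   16.    15.4]
-1 1 [0.5347 0.2321 0.26  ] [ -29.4 -212.   456.5  -91.1   15.4  -16. ]
-1 -1 [ 0.4123 -0.3041  0.26  ] [ -28.5 -761.6  477.1  -91.1  -15.6   16.1]
```

step_arm --pt "-29 -40 90 17 -3 -3 255" --pt "-29 -80 180 35 -6 -6 255" --pt "-29 -130 280 52 -9 -9 255" --pt "-29 -170 360 70 -13 -12 255" --pt "-29 -212 456 87 -16 -15 255" --pt "-29 -212 456 87 -16 -15 255" --pt "-29 -212 456 87 -16 -15 255" --pt "-29 -212 456 87 -16 -15 255" --pt "-29 -212 456 87 -16 -15 255" --pt "-29 -212 456 87 -16 -15 255"

```text
time_s: 1.35
eef_pos: [0.5347, 0.2318, 0.2592]
eef_rot: [-0.51, -0.45, -0.357, 0.64]
wrist_force: [-0.1, 0.8, 0.0]
opening: -0.002
```

```bash
cat > plan.py <<'E'
from h import *
import sys
s=int(sys.argv[1]); tilt=float(sys.argv[2]); o=ctrl.get_obs(); print(o['time_s'],o['q'],o['eef_pos'],o['wrist_force'],o['opening'])
print('pre',rel(target(s,.275,.26,tilt),o))
print('above',rel(target(s,.264,.18,tilt),o))
for a in(-.15,0,.15,.3,.45,.6,.75,.9,1.,1.1,1.2,1.3): print(a,pad(a),rel(target(s,*pad(a),tilt),o))
E
python3 plan.py 1 20
```

```text
1.35 [ 0.3627  0.3435  1.3885 -0.2888  1.6042  0.6083] [0.5347 0.2318 0.2592] [-0.0699  0.818   0.0363] -0.0016076226123788312
pre [-0.9 -0.   0.  -0.2 -0.1 -0.1]
above [ 78.1  -0.2 -16.9  -0.2  -0.1  -0.1]
-0.15 (np.float64(0.26192863901922253), np.float64(0.1545663429564291)) [102.7  -0.3 -23.6  -0.2  -0.1  -0.1]
0 (np.float64(0.264), np.float64(0.14300000000000002)) [112.9  -0.4 -29.5  -0.2  -0.1  -0.1]
0.15 (np.float64(0.2643196491388001), np.float64(0.1312539942905476)) [123.8  -0.4 -33.8  -0.2  -0.1  -0.1]
0.3 (np.float64(0.262880407805088), np.float64(0.11959211579342037)) [135.3  -0.4 -36.4  -0.2  -0.1  -0.1]
0.45 (np.float64(0.25971459825639864), np.float64(0.10827626515814547)) [147.   -0.5 -37.3  -0.2  -0.1  -0.1]
0.6 (np.float64(0.2548933177501152), np.float64(0.09756057199446469)) [158.7  -0.5 -36.4  -0.2  -0.1  -0.1]
0.75 (np.float64(0.2485248418523447), np.float64(0.08768568766917051)) [170.2  -0.5 -33.8  -0.2  -0.1  -0.1]
0.9 (np.float64(0.24075219280213167), np.float64(0.0788733807952216)) [181.1  -0.5 -29.4  -0.2  -0.1  -0.1]
1.0 (np.float64(0.23487534773617805), np.float64(0.0736876816319292)) [188.   -0.5 -25.7  -0.2  -0.1  -0.1]
1.1 (np.float64(0.22851015635168653), np.float64(0.06911459488661266)) [194.5  -0.5 -21.3  -0.2  -0.1  -0.1]
1.2 (np.float64(0.22172021753691834), np.float64(0.06519981333036975)) [200.4  -0.5 -16.2  -0.2  -0.1  -0.1]
1.3 (np.float64(0.21457337411605534), np.float64(0.06198245216645565)) [205.9  -0.5 -10.6  -0.2  -0.1  -0.1]
```

step_arm --pt "30 0 -7 0 0 0 255" --pt "60 0 -14 0 0 0 255" --pt "85 0 -20 0 0 0 255" --pt "100 0 -26 0 0 0 255" --pt "112 0 -30 0 0 0 255" --pt "123 0 -34 0 0 0 255" --pt "131 0 -35 0 0 0 255" --pt "139 0 -37 0 0 0 255" --pt "147 0 -37 0 0 0 255" --pt "147 0 -37 0 0 0 255"

```text
time_s: 2.6
eef_pos: [0.5323, 0.2177, 0.1098]
eef_rot: [-0.511, -0.451, -0.356, 0.639]
wrist_force: [-0.3, 0.2, 4.8]
opening: 0.0
```

```bash
python3 plan.py 1 20; python3 - <<'E'
from h import *
p,d=ctrl.camera('scene');q,_=ctrl.camera('top')
a=cv2.resize(p[170:310,130:270],(400,400));b=cv2.resize(q[120:260,120:260],(400,400))
cv2.imwrite('pics/l2.png',cv2.convertScaleAbs(np.hstack([a,b])[:,:,::-1],alpha=2))
E
```

```text
2.6 [ 0.3436  0.4742  1.5295 -0.3016  1.3355  0.6699] [0.5323 0.2177 0.1098] [-0.3433  0.2     4.8374] 0.0004430464083080856
pre [-146.2    0.    37.2   -0.2   -0.2   -0.3]
above [-67.2  -0.4  20.4  -0.2  -0.2  -0.3]
-0.15 (np.float64(0.26192863901922253), np.float64(0.1545663429564291)) [-42.6  -0.6  13.8  -0.2  -0.2  -0.3]
0 (np.float64(0.264), np.float64(0.14300000000000002)) [-32.4  -0.7   7.9  -0.2  -0.2  -0.3]
0.15 (np.float64(0.2643196491388001), np.float64(0.1312539942905476)) [-21.5  -0.7   3.6  -0.2  -0.2  -0.3]
0.3 (np.float64(0.262880407805088), np.float64(0.11959211579342037)) [-10.   -0.8   1.   -0.2  -0.2  -0.3]
0.45 (np.float64(0.25971459825639864), np.float64(0.10827626515814547)) [ 1.7 -0.9  0.1 -0.2 -0.2 -0.3]
0.6 (np.float64(0.2548933177501152), np.float64(0.09756057199446469)) [13.4 -0.9  1.  -0.2 -0.2 -0.3]
0.75 (np.float64(0.2485248418523447), np.float64(0.08768568766917051)) [24.9 -1.   3.7 -0.2 -0.2 -0.3]
0.9 (np.float64(0.24075219280213167), np.float64(0.0788733807952216)) [35.8 -1.   8.  -0.2 -0.2 -0.3]
1.0 (np.float64(0.23487534773617805), np.float64(0.0736876816319292)) [42.7 -1.1 11.8 -0.2 -0.2 -0.3]
1.1 (np.float64(0.22851015635168653), np.float64(0.06911459488661266)) [49.1 -1.1 16.2 -0.2 -0.2 -0.3]
1.2 (np.float64(0.22172021753691834), np.float64(0.06519981333036975)) [55.1 -1.1 21.3 -0.2 -0.2 -0.3]
1.3 (np.float64(0.21457337411605534), np.float64(0.06198245216645565)) [60.6 -1.1 26.9 -0.2 -0.2 -0.3]
```

View pics/l2.png

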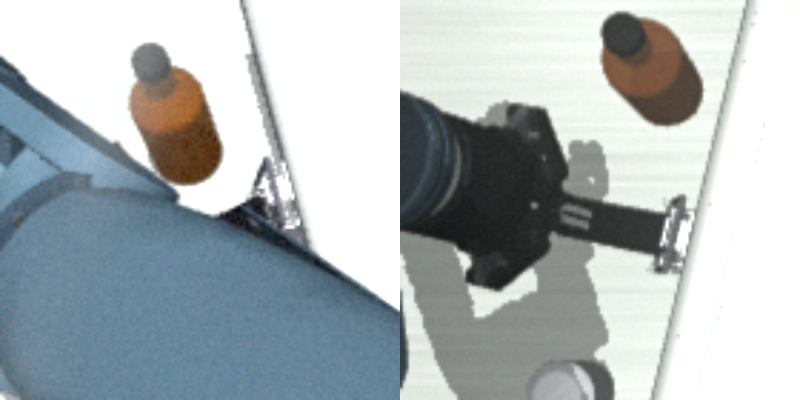

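The right half (top view) shows the fingers pressing near the lever's end, at about (575, 212). The bottle and shaker are clear and the force is about 5 N. I keep following the arc.

step_arm --pt "7 0 0 0 0 0 255" --pt "13 -1 1 0 0 0 255" --pt "19 -1 2 0 0 0 255" --pt "25 -1 4 0 0 0 255" --pt "31 -1 6 0 0 0 255" --pt "36 -1 8 0 0 0 255" --pt "43 -1 12 0 0 0 255" --pt "49 -1 16 0 0 0 255" --pt "55 -1 21 0 0 0 255" --pt "55 -1 21 0 0 0 255"

```text
time_s: 3.95
eef_pos: [0.5218, 0.1798, 0.0644]
eef_rot: [-0.511, -0.45, -0.357, 0.64]
wrist_force: [0.6, 0.5, -0.5]
opening: -0.001
```

```bash
python3 plan.py 1 20|head -3; python3 - <<'E'
from h import *
p,d=ctrl.camera('scene');q,_=ctrl.camera('top')
a=cv2.resize(p[170:310,130:270],(400,400));b=cv2.resize(q[120:260,120:260],(400,400))
cv2.imwrite('pics/l3.png',cv2.convertScaleAbs(np.hstack([a,b])[:,:,::-1],alpha=2))
E
```

```text
3.95 [ 0.2903  0.4878  1.6191 -0.3219  1.2254  0.6559] [0.5218 0.1798 0.0644] [ 0.5901  0.5066 -0.4805] -0.0012774924782874687
pre [-202.3    1.6   15.9   -0.2   -0.1   -0.2]
above [-123.3    1.3   -1.    -0.2   -0.1   -0.2]
```

View pics/l3.png

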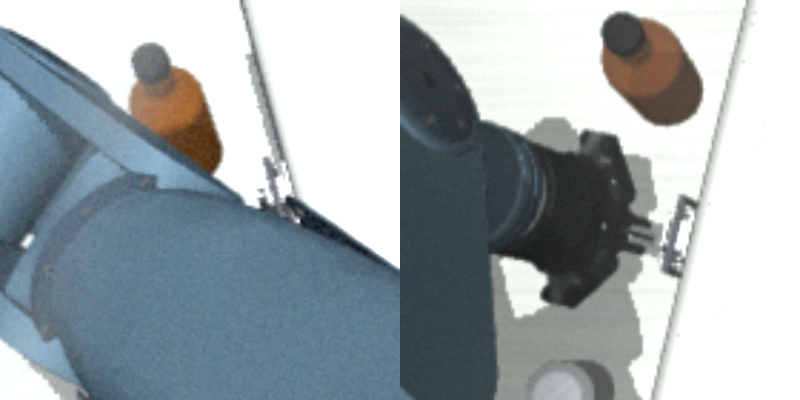

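The lever has gone from view behind the fingers and the force is zero, so it looks snapped shut. I back out along the tool axis and then cross over the box.

step_arm --pt "-40 1 -1 0 0 0 255" --pt "-90 1 -1 0 0 0 255" --pt "-140 1 4 0 0 0 255" --pt "-202 1 16 0 0 0 255" --pt "-230 1 60 0 0 0 255" --pt "-230 1 60 0 0 0 255"

```text
time_s: 4.8
eef_pos: [0.5288, 0.2013, 0.3068]
eef_rot: [-0.512, -0.454, -0.355, 0.637]
wrist_force: [0.2, 0.7, -1.1]
opening: 0.002
```

```bash
python3 - <<'E'
from h import *
o=ctrl.get_obs(); print(o['eef_pos'],o['q'])
print(rel(target(1,.1,.33,0),o)); print(rel(target(-1,.1,.33,10),o)); print(rel(target(-1,.275,.28,20),o))
p,d=ctrl.camera('top')
P=cloud('top',d); B=(P-C)@RB
q=(B[...,2]>.02)&(B[...,1]>.182)&(B[...,1]<.32)&(abs(B[...,0])<.24)&(B[...,2]<.2)
k,l,st,c=cv2.connectedComponentsWithStats(q.astype(np.uint8))
for j in range(1,k):
    if st[j,4]>25: b=B[l==j]; print(st[j,4],'lo',b.min(0),'hi',b.max(0))
E
```

```text
[0.5288 0.2013 0.3068] [ 0.3208  0.2597  1.3979 -0.2986  1.6529  0.55  ]
[ 26.4  -0.5 143.2  -0.2  19.6  -0.7]
[ 93.5  -0.2 331.5  -0.2  29.6  -0.7]
[199.4  -0.5 479.6  -0.1  39.6  -0.8]
958 lo [0.0938 0.2125 0.0212] hi [0.1521 0.2714 0.1957]
33 lo [-0.0145  0.1821  0.1355] hi [0.0144 0.1909 0.1892]
578 lo [-0.1538  0.225   0.0202] hi [-0.1036  0.2757  0.0921]
```

The left lever no longer stands out: nothing lies beyond 0.191 m except the bystanders, and those haven't moved. Now I cross to the right side.

step_arm --pt "7 0 50 0 7 0 255" --pt "17 0 96 0 13 0 255" --pt "26 0 143 0 20 0 255" --pt "45 0 195 0 23 0 255" --pt "64 0 250 0 26 0 255" --pt "93 0 310 0 29 0 255" --pt "93 0 332 0 30 0 255" --pt "130 0 380 0 33 0 255" --pt "165 0 430 0 37 0 255" --pt "199 0 480 0 40 0 255"

```text
time_s: 6.1
eef_pos: [0.4105, -0.3054, 0.2755]
eef_rot: [0.357, 0.643, 0.511, -0.446]
wrist_force: [0.9, -0.7, 0.4]
opening: -0.002
```

```bash
python3 plan.py -1 20
```

```text
6.1 [-1.0317  0.1376  1.6067  0.2471  1.6539 -0.818 ] [ 0.4105 -0.3054  0.2755] [ 0.9258 -0.7136  0.369 ] -0.002428395115431492
pre [15.1  1.3  3.8  0.  -0.4 -0.2]
above [93.9  1.  21.4  0.  -0.4 -0.2]
-0.15 (np.float64(0.26192863901922253), np.float64(0.1545663429564291)) [118.5   0.9  28.3   0.   -0.4  -0.2]
0 (np.float64(0.264), np.float64(0.14300000000000002)) [128.6   0.9  34.2   0.   -0.4  -0.2]
0.15 (np.float64(0.2643196491388001), np.float64(0.1312539942905476)) [139.5   0.8  38.6   0.   -0.4  -0.2]
0.3 (np.float64(0.262880407805088), np.float64(0.11959211579342037)) [150.9   0.8  41.3   0.   -0.4  -0.2]
0.45 (np.float64(0.25971459825639864), np.float64(0.10827626515814547)) [162.6   0.7  42.3   0.   -0.4  -0.2]
0.6 (np.float64(0.2548933177501152), np.float64(0.09756057199446469)) [174.4   0.7  41.5   0.   -0.4  -0.2]
0.75 (np.float64(0.2485248418523447), np.float64(0.08768568766917051)) [185.8   0.6  39.    0.   -0.4  -0.2]
0.9 (np.float64(0.24075219280213167), np.float64(0.0788733807952216)) [196.8   0.6  34.8   0.   -0.4  -0.2]
1.0 (np.float64(0.23487534773617805), np.float64(0.0736876816319292)) [203.7   0.5  31.1   0.   -0.4  -0.2]
1.1 (np.float64(0.22851015635168653), np.float64(0.06911459488661266)) [210.2   0.5  26.7   0.   -0.4  -0.2]
1.2 (np.float64(0.22172021753691834), np.float64(0.06519981333036975)) [216.3   0.5  21.7   0.   -0.4  -0.2]
1.3 (np.float64(0.21457337411605534), np.float64(0.06198245216645565)) [221.8   0.5  16.1   0.   -0.4  -0.2]
```

step_arm --pt "40 1 9 0 0 0 255" --pt "75 1 17 0 0 0 255" --pt "98 1 22 0 0 0 255" --pt "110 1 26 0 0 0 255" --pt "120 1 30 0 0 0 255" --pt "130 1 34 0 0 0 255" --pt "140 1 38 0 0 0 255" --pt "151 1 41 0 0 0 255" --pt "162 1 42 0 0 0 255" --pt "162 1 42 0 0 0 255"

```text
time_s: 7.35
eef_pos: [0.4171, -0.289, 0.111]
eef_rot: [0.359, 0.642, 0.51, -0.446]
wrist_force: [-0.7, 1.5, 7.1]
opening: -0.002
```

```bash
python3 plan.py -1 20 | tail -8; python3 - <<'E'
from h import *
o=ctrl.get_obs();print(o['wrist_force'],o['joint_efforts'])
p,d=ctrl.camera('scene');q,_=ctrl.camera('top')
a=cv2.resize(p[120:300,340:520],(400,400));b=cv2.resize(q[170:350,360:540],(400,400))
cv2.imwrite('pics/r2.png',cv2.convertScaleAbs(np.hstack([a,b])[:,:,::-1],alpha=2))
E
```

```text
0.45 (np.float64(0.25971459825639864), np.float64(0.10827626515814547)) [ 2.4 -1.4  1.5  0.1 -0.1 -0.3]
0.6 (np.float64(0.2548933177501152), np.float64(0.09756057199446469)) [14.1 -1.4  0.6  0.1 -0.1 -0.3]
0.75 (np.float64(0.2485248418523447), np.float64(0.08768568766917051)) [25.6 -1.5 -2.   0.1 -0.1 -0.3]
0.9 (np.float64(0.24075219280213167), np.float64(0.0788733807952216)) [36.5 -1.6 -6.2  0.1 -0.1 -0.3]
1.0 (np.float64(0.23487534773617805), np.float64(0.0736876816319292)) [ 43.4  -1.6 -10.    0.1  -0.1  -0.3]
1.1 (np.float64(0.22851015635168653), np.float64(0.06911459488661266)) [ 49.9  -1.6 -14.4   0.1  -0.1  -0.3]
1.2 (np.float64(0.22172021753691834), np.float64(0.06519981333036975)) [ 55.9  -1.7 -19.4   0.1  -0.1  -0.3]
1.3 (np.float64(0.21457337411605534), np.float64(0.06198245216645565)) [ 61.4  -1.7 -25.    0.1  -0.1  -0.3]
[-0.7016  1.4514  7.1174] [ -0.3615 -40.8379 -26.7786   0.5023   0.0706  -0.0051]
```

View pics/r2.png

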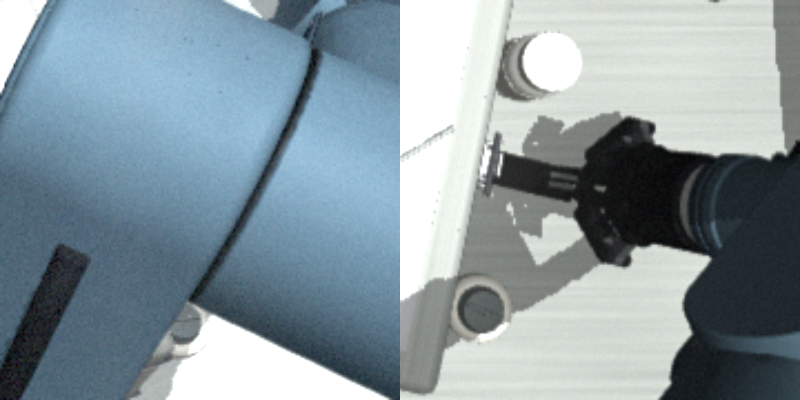

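Fingers are centred on the right lever, at about (565, 180) in the top-view half. The jar and timer are clear and the force is about 7 N. I continue.

step_arm --pt "8 -1 1 0 0 0 255" --pt "14 -1 1 0 0 0 255" --pt "20 -1 -1 0 0 0 255" --pt "26 -1 -2 0 0 0 255" --pt "32 -1 -4 0 0 0 255" --pt "37 -2 -6 0 0 0 255" --pt "43 -2 -10 0 0 0 255" --pt "50 -2 -14 0 0 0 255" --pt "56 -2 -19 0 0 0 255" --pt "56 -2 -19 0 0 0 255"

```text
time_s: 8.7
eef_pos: [0.423, -0.2512, 0.0644]
eef_rot: [0.358, 0.642, 0.51, -0.446]
wrist_force: [-0.3, -0.7, 0.1]
opening: 0.002
```

step_arm --pt "0 0 0 0 0 0 255"

```text
time_s: 8.82
eef_pos: [0.4234, -0.2524, 0.065]
eef_rot: [0.359, 0.642, 0.51, -0.447]
wrist_force: [-0.3, -0.2, -0.6]
opening: -0.002
```

The force is zero, so it has snapped. I back out, clear of the box and of the cameras' view.

step_arm --pt "-40 1 1 0 0 0 255" --pt "-90 1 1 0 0 0 255" --pt "-140 1 -3 0 0 0 255" --pt "-200 1 -15 0 0 0 255" --pt "-230 0 20 0 0 0 255" --pt "-240 -60 40 0 0 0 255" --pt "-240 -120 60 0 0 0 255" --pt "-240 -170 80 0 0 0 255" --pt "-240 -170 80 0 0 0 255"

```text
time_s: 9.95
eef_pos: [0.2184, -0.3685, 0.2616]
eef_rot: [0.357, 0.643, 0.508, -0.448]
wrist_force: [0.6, -0.4, 0.8]
opening: 0.003
```

```bash
python3 - <<'E'
from h import *
o=ctrl.get_obs();print(o['time_s'],o['eef_pos'],o['wrist_force'])
ims=[]
for n in('top','scene'):
  p,d=ctrl.camera(n); P=cloud(n,d); B=(P-C)@RB
  for nm,q in(('near',(B[...,2]>.02)&(abs(B[...,1])>.18)&(abs(B[...,1])<.32)&(abs(B[...,0])<.24)&(B[...,2]<.2)),('lid',(B[...,2]>.205)&(B[...,2]<.23)&(abs(B[...,1])<.17)&(abs(B[...,0])<.2))):
    k,l,st,c=cv2.connectedComponentsWithStats(q.astype(np.uint8))
    for j in range(1,k):
      if st[j,4]>15: b=B[l==j]; print(n,nm,st[j,4],'lo',b.min(0),'hi',b.max(0))
  ims.append(cv2.resize(p,(400,300)))
cv2.imwrite('pics/end.png',cv2.convertScaleAbs(np.hstack(ims)[:,:,::-1],alpha=1.5))
E
```

```text
9.95 [ 0.2184 -0.3685  0.2616] [ 0.602  -0.3751  0.7707]
top near 957 lo [0.094  0.2123 0.0205] hi [0.1519 0.2715 0.1958]
top near 912 lo [ 0.0783 -0.2668  0.0217] hi [ 0.1382 -0.207   0.1071]
top near 46 lo [-0.0192  0.18    0.1316] hi [0.02   0.1916 0.1885]
top near 63 lo [-0.0266 -0.1936  0.1458] hi [ 0.0249 -0.1801  0.1891]
top near 576 lo [-0.1539  0.2255  0.0216] hi [-0.1035  0.2763  0.0914]
top near 20 lo [-0.0211 -0.1896  0.1366] hi [-0.0085 -0.1812  0.1518]
top near 655 lo [-0.1687 -0.2734  0.0201] hi [-0.1032 -0.2131  0.0467]
top lid 362 lo [ 0.09   -0.0212  0.205 ] hi [0.1307 0.0195 0.2157]
top lid 892 lo [-0.1163 -0.1374  0.2051] hi [0.02   0.009  0.2224]
scene near 1030 lo [0.0918 0.2147 0.0201] hi [0.149  0.2738 0.1954]
scene near 213 lo [-0.0263  0.1801  0.0415] hi [0.0253 0.1992 0.1881]
scene near 570 lo [-0.1556  0.2271  0.02  ] hi [-0.1039  0.2777  0.0925]
scene lid 220 lo [ 0.0887 -0.0193  0.2051] hi [0.13   0.0228 0.2179]
```

View pics/end.png

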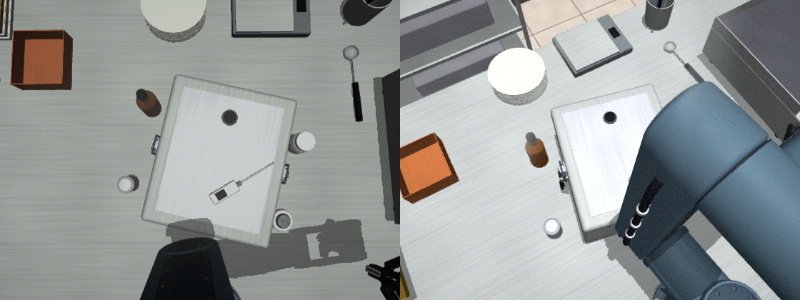

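Both levers lie flat against the box: the left clasp is at about (155, 145) and the right at about (285, 173) in the left-hand (top) view. The bystanders are where they were and the arm is clear, so I hand in.

```bash
python3 -c "
from bench import ctrl
print(ctrl.hand_in())"
```

```text
the job is handed in; nothing more can be done
None
```

Both clasps are shut. I pushed each lever down and in along its arc with the closed fingertips, left first and then right, and handed the job in at about 10 s of the 56 s allowed.

- **Forces:** the force readings I took while pushing were 4.8 N on the left and 7.1 N on the right. Both dropped to about zero past the dead point.
- **Levers:** in the last top view nothing stands out beyond about 0.194 m from the box's centreline on either side; the open levers reached about 0.28 m. The scene camera also shows the left lever hanging flat along the side.
- **Bystanders:** the four things beside the box and the thermometer stayed within about 2 mm of where they were, which is within measurement noise.
- **Not cross-checked:** at the end the arm blocked the scene camera's view of the right side, so the right lever, jar, timer and thermometer were confirmed from the top camera only.

No check failed or disagreed.

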